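Turn the pump just past compression and lock it

TASK

Turn the vacuum pump's flywheel counter-clockwise (seen from above) by its crank peg, feel for the compression peak and stop just past it, where the piston has stopped pushing; then gently push the lock pin fully home so that the shaft is locked. Don't force the pin if it lands on the closed disc, and leave the other things on the bench where they are.

Things in the scene. Friction and masses are not known exactly. Their poses are not given: they have to be found in the camera images.
- pump: Flat vertical-shaft vacuum pump bolted to the bench: a round grey and aluminium crankcase 220 mm across and 85 mm high, with a finned cylinder (up to 74 mm across, reaching 206 mm from the axis) on its own +y side and the lock pin on its own -x side. Origin: on the bench under the shaft axis; own z is up.
- pump_axis (a point): Point on the vertical shaft axis at the height of the flywheel's top face (112 mm over the bench). The flywheel is a steel disc 120 mm across and 14 mm thick, lying flat on top of the pump; a hub 28 mm across rises 6 mm from it.
- crank_peg (a point): Centre of the top end (159 mm over the bench) of the upright black crank peg on the flywheel: a round sleeve 16 mm in diameter, its grippable part 44 mm tall (115 to 159 mm over the bench), that spins freely on its own axis, 50 mm from the shaft axis. Grip it from above and lead it round the shaft axis to turn the flywheel; the hand need not turn with it.
- flywheel (a joint): Angle of the flywheel in rad, unlimited, growing counter-clockwise seen from above. It tells where the peg is (0: peg on the pump's own +x side; start -0.45 to 0.45) but not where the compression lies: that differs every time, cannot be seen and must be felt. Compression begins 0.25 to 2.6 rad from the start. Running drag at the peg is about 1.6 N.
- cylinder_head (a point): Middle of the steel cylinder head, 195 mm from the axis, 40 mm up. The hidden piston resists counter-clockwise turning over 0.44 rad: at the peg it climbs to about 9 N, highest some 0.25 rad before dead centre, and falls to nothing at dead centre. Beyond, the piston drives the wheel on by itself (pulling a held peg with up to 5 N) until 0.44 rad past; let go there, the wheel is thrown too far.
- pump_cover (a point): Point on the crankcase cover's upper face, 85 mm over the bench, beside the lock pin. Under it turns the hidden lock disc, fixed to the shaft: its slot is under the pin when the wheel stands 0.47 rad past dead centre (0.12 rad either way will do), just where the piston's push has died away; left there, the wheel stays.
- pin_top (a point): Centre of the flat round top of the lock pin, a vertical steel plunger with a head 22 mm across and 15 mm tall, on the crankcase cover 88 mm from the shaft axis on the pump's own -x side; when raised its top is 118 mm over the bench.
- lock_pin (a joint): Travel of the lock pin in m: 0 raised (start), 0.014 pushed fully home. It slides down against about 3 N of friction and stays where it is left. Away from the slot it lands on the closed, hidden lock disc after about 4 mm of travel and goes no further; over the slot it goes 14 mm down and locks the shaft.
- jar: Bystander, to be left alone: closed white-capped jar, 60 mm across, 75 mm tall, standing about 50 mm from the crankcase wall; origin under its centre.
- bowl: Bystander, to be left alone: blue plastic mixing bowl, 110 mm across, 55 mm tall; origin under its centre.
- spanner: Bystander, to be left alone: steel open-ended spanner, 160 mm long, lying flat; origin under its middle.
- spatula: Bystander, to be left alone: broad-bladed mixing spatula with a wooden handle, 180 mm long, lying flat; origin under its middle.
- cover: Bystander, to be left alone: grey plastic flywheel cover taken off the pump, a shallow round cap 136 mm across, 34 mm tall; origin under its centre.
- screw_tray: Bystander, to be left alone: white two-part screw tray 110 x 80 x 25 mm; origin under its centre.
- oil: Bystander, to be left alone: small white bottle, 44 mm across, 100 mm tall; origin under its centre.

How it is judged (in metres and radians):
On the way:
1. the flywheel has been turned counter-clockwise, to beyond 0.9 rad (value of joint flywheel above 0.9 rad), for 0.1 s.
At the end, for the whole second after the job is handed in: The lock pin is pushed down more than 11 mm of its 14 mm (it can go that deep only in the slot just past compression), the flywheel has been turned counter-clockwise to beyond 0.9 rad and stands still (under 0.05 rad/s) (value of joint lock_pin above 0.011 m and value of joint flywheel above 0.9 rad and velocity of joint flywheel between -0.05 and 0.05 rad/s); the robot touches nothing.
It fails at once if the flywheel is turned clockwise, to below -0.8 rad (value of joint flywheel below -0.8 rad).
It fails at once if the robot presses on the lock pin with more than 35 N (contact force between any of the fingers, the arm and lock_pin above 35 N).
It fails at once if a bystander (jar, bowl, spanner, spatula, cover, screw tray, oil bottle) is moved by more than 30 mm (distance of any of jar, bowl, spanner, spatula, cover, screw_tray, oil from where it was at the start of the episode above 0.03 m).
It also fails if it takes over 72 s, if anything falls off the work surface, if the arm or the gripper's body presses on something with over 40 N, if the wrist force passes 120 N, or if a joint passes its speed limit or range.

ROBOT

A 6-joint arm with a two-finger parallel gripper is mounted at the origin on the work surface. World frame = base frame: x ahead of the robot, y to its left, z up, the work surface at z = 0. Lengths are in mm, angles in rad, forces in N, time in s.
With the tool pointing down it reaches from about 350 to 875 mm from the base axis. Payload 4.2 kg.
Tool frame: the origin (TCP) lies midway between the tips of the shut fingers; the grasp point (between the pads) lies 19 mm behind it; z points along the fingers, y is the direction in which the jaws open and shut (so a half turn about z gives the same grasp; the last joint's range is limited). The gripper opens to 85 mm and grips with 20 to 120 N. Pads are 22 mm wide; open, the fingers measure 114 mm over their backs; the gripper's body (76 mm by 85 mm) begins 54 mm behind the grasp point. The pads swing forward as they close: fully open they stand 13 mm farther back than shut.
Start: joints at [1.379, 0.385, 0.008, 0, -1.194, -0.259], TCP at [272.27, 562.555, 231.312] pointing down, gripper open.
Joint ranges: [-3.14, 3.14], [-1.21, 2.06], [-1.07, 1.41], [-3.16, 2.05], [-2.99, -0.16], [-3.1, 3.1]. Speed limits (rad/s): [2.79, 2.79, 3.14, 3.14, 3.14, 3.14].

INTERFACE

Orientations are given as a unit quaternion [x, y, z, w].
In Python, from bench import arm gives the robot as it stands.
- The arm moves only by the tool servo_tool, never from a script. Its argument "rows" is a list of rows, each an object of numbers: "fingers": the finger opening in cm, from 0 to 8.54; "x", "y", "z": the shift along the tool's x, y, z in cm; "turn": the turn about the tool's z in degrees. A call has 1 to 10 rows; each row shifts and turns the commanded pose from where the row before left it, along the tool's axes as they then stand; what a row does not reach is not made up. A row lasts 1/12 s, in which the tool goes at most 41.7 mm and 7.16 degrees, less where a joint would pass 70% of its speed; a pose out of reach is approached as far as the arm can. A call is refused whole if a number of a shift passes 4.17 or a number of a turn 7.16, either way. A call with a gripper value outside its range is refused whole. The fingers move at their own pace and stop on an object; the grip force is fixed at half the most. Time passes only in rows, so rows that do not move let the fingers close. It gives the time, the measured TCP pose, the force and the opening at its end, in the units of the state.
- arm.read_state(): the state, without advancing time (a new reading comes with each control period).
- arm.get_image(name): name is "scene" or "top"; returns (picture, depth): 384x512x3 uint8, red, green, blue; 384x512 float32, mm along the optical axis (not along the pixel's ray), 0 where there is no reading.
- arm.camera_model(name): a dict with "fx", "fy", "cx", "cy" (pixels), "pose" (4x4, takes a point from camera to world coordinates). Camera axes: x right, y down, z forward; pixel columns grow to the right and rows downward; lengths in mm; the calibration is good to about 2 mm. A picture is of the moment at which its call begins. camera_model takes no time and is no camera call.
- arm.job_done(): hands the job in, once; it reports no verdict.
The state is a dict: "clock": time; "joints": joint angles; "joint_vel": joint speeds; "joint_efforts": joint torques, N m; "position": TCP position; "ee_rot": TCP orientation; "contact_force": force on the tool from outside, world axes, zero at the start; "wrist_torque": the same for the moment, N m; "gripper_width": finger opening in mm.
Only numpy, scipy, OpenCV 4.12 (cv2) and the standard library are available. Lean on these libraries where they do the work, as an engineer would, in place of code of your own. Each camera call takes 0.05 s, during which the arm holds its last target.

## Working session

There is one attempt and no reset: what is moved stays moved. The work goes in short steps, Python scripts to look and compute and a tool call to move; the robot and the scene stay as the last step left them, time stands still between calls to the robot, and variables do not carry over. Pictures are saved under pics/ and viewed, and the job is handed in when it is done.

Besides the shell and the picture viewer there is one more tool, called after "Emit:" by a JSON object that holds its "api" and its "payload". servo_tool: Moves the arm, as the interface text tells. Its arguments: {"type":"object","properties":{"rows":{"type":"array","items":{"type":"object","properties":{"fingers":{"type":"number"},"x":{"type":"number"},"y":{"type":"number"},"z":{"type":"number"},"turn":{"type":"number"}}}}},"required":["rows"]}

```bash
mkdir -p pics
python3 - <<'E'
from bench import arm
import cv2,numpy as np
for n in("scene","top"):
    p,d=arm.get_image(n); cv2.imwrite(f"pics/{n}0.png",p[:,:,::-1]); np.save(f"pics/{n}0.npy",d)
    m=arm.camera_model(n); print(n,m["fx"],m["cx"],m["cy"],np.round(m["pose"],3).tolist())
s=arm.read_state(); print(s)
E
```

```text
scene 416.5140093464175 251.48859700272664 186.54008235579667 [[0.164, 0.827, -0.538, 1284.199], [0.986, -0.136, 0.093, -108.879], [0.004, -0.546, -0.838, 1245.466], [0.0, 0.0, 0.0, 1.0]]
top 395.29031858052343 256.26023969711446 191.41047458231404 [[-0.019, -0.998, 0.052, 482.502], [-1.0, 0.019, -0.012, 15.972], [0.011, -0.052, -0.999, 1410.217], [0.0, 0.0, 0.0, 1.0]]
{'clock': 0.1, 'joints': array([ 1.37857139e+00,  3.85472863e-01,  6.71878808e-03, -4.28425766e-04,
       -1.19406465e+00, -2.58561092e-01]), 'joint_vel': array([-0.00077636, -0.00264863,  0.00266682,  0.00092137,  0.00018855,
        0.00032599]), 'joint_efforts': array([-7.21802298e-04, -3.93323135e+01,  1.88928741e+01,  4.19805273e+00,
       -2.62001879e-03,  4.22198895e-06]), 'position': array([272.06913551, 562.05403683, 230.31898846]), 'ee_rot': array([ 9.74688170e-01, -2.23566343e-01, -1.65467888e-04,  1.01724528e-03]), 'contact_force': array([ 0.04861571,  0.06503693, -0.50362261]), 'wrist_torque': array([ 0.02235394,  0.04588835, -0.00992427]), 'gripper_width': 85.36474180246182}
```

View pics/scene0.png

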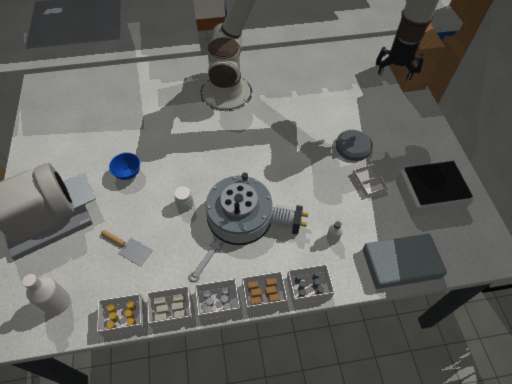

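View pics/top0.png

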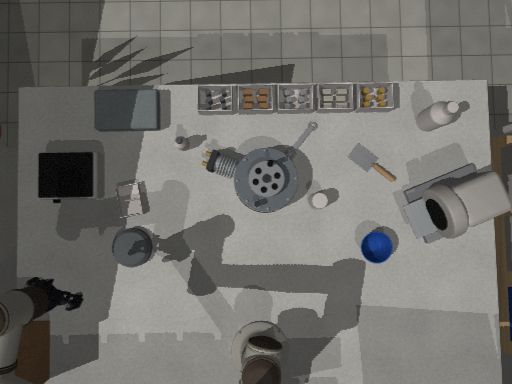

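Run:
```python
import cv2,numpy as np
a=cv2.imread("pics/top0.png")[130:230,190:340]; cv2.imwrite("pics/t1.png",cv2.resize(a,None,fx=5.3,fy=5.3,interpolation=cv2.INTER_CUBIC))
a=cv2.imread("pics/scene0.png")[160:250,170:320]; cv2.imwrite("pics/s1.png",cv2.resize(a,None,fx=5.3,fy=5.3,interpolation=cv2.INTER_CUBIC))
```

```text
(no output)
```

View pics/t1.png

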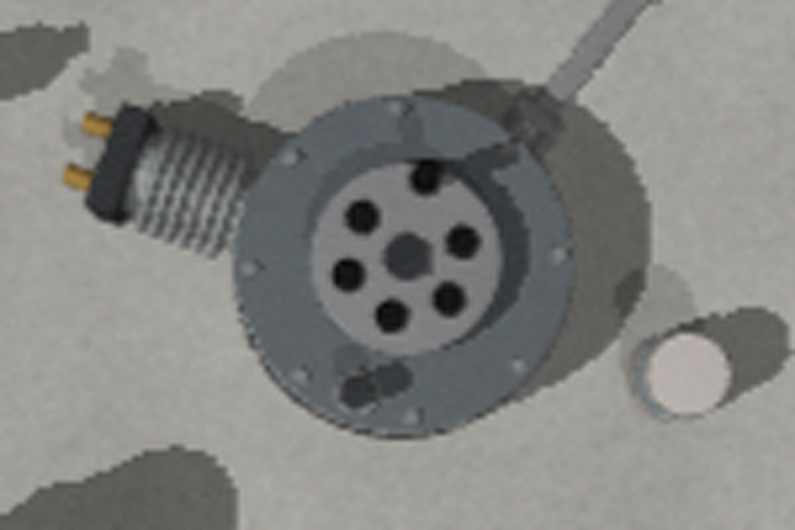

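View pics/s1.png

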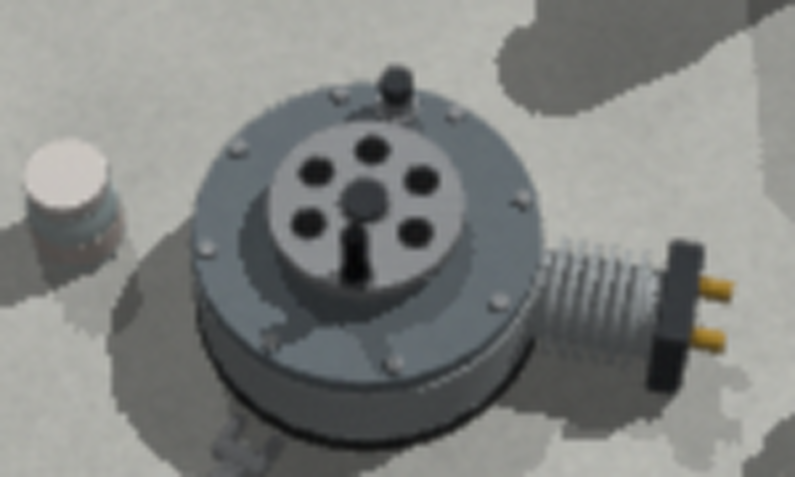

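```bash
cat > h.py <<'E'
import numpy as np
from bench import arm
def ray(n,px,z):
    m=arm.camera_model(n);T=np.array(m["pose"])
    d=T[:3,:3]@np.array([(px[0]-m["cx"])/m["fx"],(px[1]-m["cy"])/m["fy"],1]);o=T[:3,3]
    return o+d*(z-o[2])/d[2]
E
python3 - <<'E'
from h import *
import cv2
r=lambda n,u,v,z:np.round(ray(n,((u+.5)/5.3-.5+(190 if n=="top" else 170),(v+.5)/5.3-.5+(130 if n=="top" else 160)),z),1)
t=lambda *a:r("top",*a); s=lambda *a:r("scene",*a)
print("hub",t(408,257,118),s(363,200,118))
print("disc",t(406,257,112),s(367,206,112))
print("cover",t(404,266,85))
print("peg",t(427,174,159),s(354,232,159))
print("pin",t(357,391,118),s(396,82,118))
print("head",t(122,163,60), "jar",t(687,374,75))
# cover circle/disc ellipse
a=cv2.imread("pics/top0.png").astype(int)
g=cv2.imread("pics/top0.png")
d=np.load("pics/top0.npy"); m=arm.camera_model("top");T=np.array(m["pose"])
v,u=np.mgrid[0:384,0:512]
P=np.stack([(u-m["cx"])/m["fx"]*d,(v-m["cy"])/m["fy"]*d,d],-1)@T[:3,:3].T+T[:3,3]
reg=(abs(u-262)<40)&(abs(v-180)<40)
for lo,hi in((104,125),(75,95),(140,165)):
    k=reg&(P[...,2]>lo)&(P[...,2]<hi); q=P[k]; print(lo,hi,k.sum(),q.mean(0).round(1),np.median(q[:,2]).round(1))
    if lo==75:
        c,rr=cv2.minEnclosingCircle(q[:,:2].astype(np.float32)); print(c,rr)
k=reg&(P[...,2]>104)&(P[...,2]<125)
ax=np.array([ray("top",(266.5,178),112)[0],0]) 
q=P[k]; c=t(406,257,112)[:2]; far=q[np.hypot(*(q[:,:2]-c).T)>70]; print("pin depth",len(far),far.mean(0))
near=q[np.hypot(*(q[:,:2]-c).T)<65];print(cv2.minEnclosingCircle(near[:,:2].astype(np.float32)))
E
```

```text
hub [592.7 -34.4 118. ] [593.6 -32.3 118. ]
disc [593.2 -33.4 112. ] [594.5 -30.2 112. ]
cover [589.8 -33.   85. ]
peg [639.  -45.2 159. ] [639.1 -43.4 159. ]
pin [510.4  -1.2 118. ] [5.118e+02 5.000e-01 1.180e+02]
head [662.  147.2  60. ] jar [ 518.1 -212.7   75. ]
104 125 1042 [588.  -32.5 113.3] 113.1
75 95 2146 [592.7 -31.   85.8] 85.9
(607.9912109375, -10.662720680236816) 134.821533203125
140 165 20 [638.9 -45.6 157.1] 157.5
pin depth 35 [510.13561123  -2.09474496 118.91139774]
((592.2568359375, -33.81947708129883), 59.884700775146484)
```

Emit:
{"api": "servo_tool", "payload": {"rows": [{"turn": -6.4}, {"turn": -6.4}, {"turn": -6.4}, {"turn": -6.4}, {"x": 1.9, "y": 3.2}, {"x": 1.9, "y": 3.2}, {"x": 1.9, "y": 3.2}, {"x": 1.9, "y": 3.2}, {"x": 1.9, "y": 3.2}, {"x": 1.9, "y": 3.2}]}}

```text
invalid input at $.rows[0]: expected keys fingers, x, y, z, turn
```

All five keys are required in each row.

Emit:
{"api": "servo_tool", "payload": {"rows": [{"fingers": 8.5, "x": 0, "y": 0, "z": 0, "turn": -6.4}, {"fingers": 8.5, "x": 0, "y": 0, "z": 0, "turn": -6.4}, {"fingers": 8.5, "x": 0, "y": 0, "z": 0, "turn": -6.4}, {"fingers": 8.5, "x": 0, "y": 0, "z": 0, "turn": -6.6}, {"fingers": 8.5, "x": 1.9, "y": 3.2, "z": 0, "turn": 0}, {"fingers": 8.5, "x": 1.9, "y": 3.2, "z": 0, "turn": 0}, {"fingers": 8.5, "x": 1.9, "y": 3.2, "z": 0, "turn": 0}, {"fingers": 8.5, "x": 1.9, "y": 3.2, "z": 0, "turn": 0}, {"fingers": 8.5, "x": 1.9, "y": 3.2, "z": 0, "turn": 0}, {"fingers": 8.5, "x": 1.9, "y": 3.2, "z": 0, "turn": 0}]}}

```text
clock: 0.93
position: [386.5, 368.6, 231.0]
ee_rot: [1.0, -0.0, -0.0, 0.0]
contact_force: [0.7, -0.4, -0.7]
gripper_width: 84.8
```

Emit:
{"api": "servo_tool", "payload": {"rows": [{"fingers": 8.5, "x": 2.1, "y": 3.4, "z": 0, "turn": 0}, {"fingers": 8.5, "x": 2.1, "y": 3.4, "z": 0, "turn": 0}, {"fingers": 8.5, "x": 2.1, "y": 3.4, "z": 0, "turn": 0}, {"fingers": 8.5, "x": 2.1, "y": 3.4, "z": 0, "turn": 0}, {"fingers": 8.5, "x": 2.1, "y": 3.4, "z": 0, "turn": 0}, {"fingers": 8.5, "x": 2.1, "y": 3.4, "z": 0, "turn": 0}, {"fingers": 8.5, "x": 2.1, "y": 3.4, "z": 0, "turn": 0}, {"fingers": 8.5, "x": 2.1, "y": 3.4, "z": 0, "turn": 0}, {"fingers": 8.5, "x": 2.1, "y": 3.4, "z": 0, "turn": 0}, {"fingers": 8.5, "x": 2.1, "y": 3.4, "z": 0, "turn": 0}]}}

```text
clock: 1.77
position: [596.4, 28.5, 230.9]
ee_rot: [1.0, -0.0, -0.0, 0.0]
contact_force: [0.6, 1.5, 0.3]
gripper_width: 84.7
```

Emit:
{"api": "servo_tool", "payload": {"rows": [{"fingers": 8.5, "x": 2.0, "y": 3.4, "z": 0, "turn": 0}, {"fingers": 8.5, "x": 2.0, "y": 3.4, "z": 0, "turn": 0}, {"fingers": 6.0, "x": 0, "y": 0, "z": 0, "turn": 0}, {"fingers": 5.0, "x": 0, "y": 0, "z": 0, "turn": 0}]}}

```text
clock: 2.1
position: [636.2, -39.8, 229.7]
ee_rot: [1.0, -0.002, -0.001, 0.0]
contact_force: [0.3, -0.3, -0.7]
gripper_width: 63.2
```

Emit:
{"api": "servo_tool", "payload": {"rows": [{"fingers": 5.0, "x": 0.3, "y": 0.5, "z": 0, "turn": 0}, {"fingers": 5.0, "x": 0, "y": 0, "z": 2.5, "turn": 0}, {"fingers": 5.0, "x": 0, "y": 0, "z": 2.5, "turn": 0}, {"fingers": 5.0, "x": 0, "y": 0, "z": 2.0, "turn": 0}, {"fingers": 5.0, "x": 0, "y": 0, "z": 2.0, "turn": 0}, {"fingers": 5.0, "x": 0, "y": 0, "z": 1.2, "turn": 0}, {"fingers": 5.0, "x": 0, "y": 0, "z": 0, "turn": 0}, {"fingers": 5.0, "x": 0, "y": 0, "z": 0, "turn": 0}]}}

```text
clock: 2.77
position: [638.7, -41.7, 129.2]
ee_rot: [1.0, 0.001, -0.0, 0.0]
contact_force: [-0.5, 0.1, 0.8]
gripper_width: 50.2
```

Run:
```python
from h import *
import cv2
p,d=arm.get_image("scene"); cv2.imwrite("pics/s2.png",cv2.resize(p[140:250,170:320,::-1],None,fx=5,fy=5,interpolation=cv2.INTER_CUBIC))
```

```text
(no output)
```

View pics/s2.png

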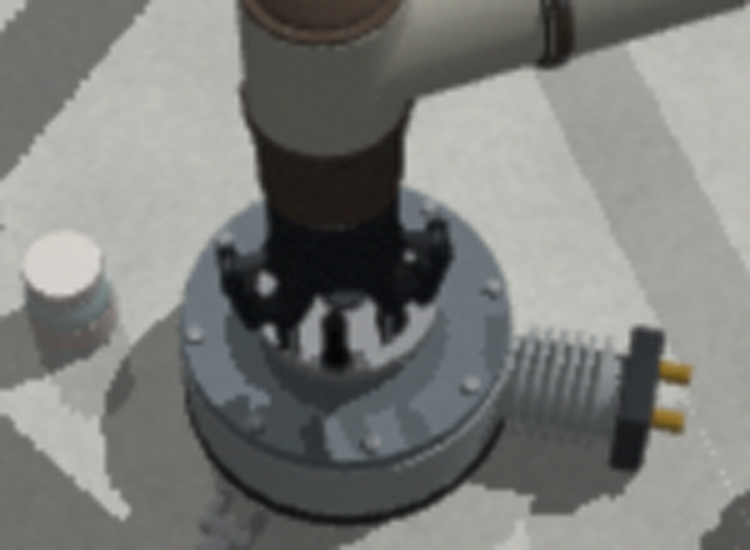

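Emit:
{"api": "servo_tool", "payload": {"rows": [{"fingers": 4.0, "x": 0.1, "y": 0.2, "z": 0.2, "turn": 0}, {"fingers": 3.0, "x": 0, "y": 0, "z": 0, "turn": 0}, {"fingers": 2.0, "x": 0, "y": 0, "z": 0, "turn": 0}, {"fingers": 1.0, "x": 0, "y": 0, "z": 0, "turn": 0}, {"fingers": 1.0, "x": 0, "y": 0, "z": 0, "turn": 0}, {"fingers": 1.0, "x": 0, "y": 0, "z": 0, "turn": 0}, {"fingers": 1.0, "x": 0, "y": 0, "z": 0, "turn": 0}]}}

```text
clock: 3.4
position: [640.4, -44.6, 128.3]
ee_rot: [1.0, -0.0, 0.001, 0.0]
contact_force: [-0.9, 1.6, 4.9]
gripper_width: 14.6
```

```bash
cat > plan.py <<'E'
import numpy as np,sys
# C, current cmd, step, n
def plan(C,r,p0,step,n):
    p=np.array(p0,float);th=np.arctan2(p[1]-C[1],p[0]-C[0])
    for i in range(n):
        th+=step;q=np.array(C)+r*np.array([np.cos(th),np.sin(th)])
        d=np.round((q-p)/10,2);p=p+d*10
        print(i,f"th {th:.3f} x {d[0]:.2f} y {-d[1]:.2f}  cmd {p.round(1)}")
E
python3 -c "
from plan import *
plan((592.8,-33),49.5,(640.3,-44.5),0.05,20)"
```

```text
0 th -0.188 x 0.11 y -0.23  cmd [641.4 -42.2]
1 th -0.138 x 0.04 y -0.24  cmd [641.8 -39.8]
2 th -0.088 x 0.03 y -0.25  cmd [642.1 -37.3]
3 th -0.038 x 0.02 y -0.24  cmd [642.3 -34.9]
4 th 0.012 x -0.00 y -0.25  cmd [642.3 -32.4]
5 th 0.062 x -0.01 y -0.25  cmd [642.2 -29.9]
6 th 0.112 x -0.02 y -0.25  cmd [642.  -27.4]
7 th 0.162 x -0.04 y -0.24  cmd [641.6 -25. ]
8 th 0.212 x -0.04 y -0.24  cmd [641.2 -22.6]
9 th 0.262 x -0.06 y -0.24  cmd [640.6 -20.2]
10 th 0.312 x -0.07 y -0.24  cmd [639.9 -17.8]
11 th 0.362 x -0.08 y -0.24  cmd [639.1 -15.4]
12 th 0.412 x -0.10 y -0.22  cmd [638.1 -13.2]
13 th 0.462 x -0.10 y -0.23  cmd [637.1 -10.9]
14 th 0.512 x -0.12 y -0.22  cmd [635.9  -8.7]
15 th 0.562 x -0.12 y -0.21  cmd [634.7  -6.6]
16 th 0.612 x -0.14 y -0.21  cmd [633.3  -4.5]
17 th 0.662 x -0.15 y -0.19  cmd [631.8  -2.6]
18 th 0.712 x -0.15 y -0.20  cmd [ 6.303e+02 -6.000e-01]
19 th 0.762 x -0.17 y -0.18  cmd [628.6   1.2]
```

Emit:
{"api": "servo_tool", "payload": {"rows": [{"fingers": 1.0, "x": 0.1, "y": -0.23, "z": 0, "turn": 0}, {"fingers": 1.0, "x": 0.05, "y": -0.24, "z": 0, "turn": 0}, {"fingers": 1.0, "x": 0.03, "y": -0.25, "z": 0, "turn": 0}, {"fingers": 1.0, "x": 0, "y": 0, "z": 0, "turn": 0}]}}

```text
clock: 3.73
position: [641.7, -37.6, 128.2]
ee_rot: [1.0, -0.0, -0.0, 0.0]
contact_force: [-2.3, 0.6, 6.8]
gripper_width: 14.3
```

```bash
python3 -c "
from h import *
s=arm.read_state();print(s['position'],s['contact_force'],s['wrist_torque'],s['gripper_width'])"
```

```text
[641.68642447 -37.55894677 128.24894575] [-2.30265605  0.63005776  6.7898715 ] [ 0.12682431  0.69281085 -0.06427778] 14.327161342047294
```

Emit:
{"api": "servo_tool", "payload": {"rows": [{"fingers": 1.0, "x": 0.02, "y": -0.24, "z": 0, "turn": 0}, {"fingers": 1.0, "x": 0, "y": -0.25, "z": 0, "turn": 0}]}}

```text
clock: 3.9
position: [642.0, -33.2, 128.3]
ee_rot: [1.0, -0.0, 0.0, 0.001]
contact_force: [-0.8, -1.4, 5.9]
gripper_width: 14.1
```

Emit:
{"api": "servo_tool", "payload": {"rows": [{"fingers": 1.0, "x": -0.01, "y": -0.25, "z": 0, "turn": 0}, {"fingers": 1.0, "x": -0.02, "y": -0.25, "z": 0, "turn": 0}]}}

```text
clock: 4.07
position: [641.9, -28.2, 128.3]
ee_rot: [1.0, -0.0, 0.0, 0.001]
contact_force: [-0.9, -1.0, 5.3]
gripper_width: 14.1
```

Emit:
{"api": "servo_tool", "payload": {"rows": [{"fingers": 1.0, "x": -0.04, "y": -0.24, "z": 0, "turn": 0}, {"fingers": 1.0, "x": -0.04, "y": -0.24, "z": 0, "turn": 0}]}}

```text
clock: 4.23
position: [641.3, -23.4, 128.3]
ee_rot: [1.0, -0.0, 0.001, 0.001]
contact_force: [-1.3, -2.3, 5.0]
gripper_width: 14.2
```

Emit:
{"api": "servo_tool", "payload": {"rows": [{"fingers": 1.0, "x": -0.06, "y": -0.24, "z": 0, "turn": 0}, {"fingers": 1.0, "x": -0.07, "y": -0.24, "z": 0, "turn": 0}]}}

```text
clock: 4.4
position: [640.2, -18.5, 128.3]
ee_rot: [1.0, -0.0, 0.001, 0.0]
contact_force: [-0.5, -2.1, 5.5]
gripper_width: 14.1
```

Emit:
{"api": "servo_tool", "payload": {"rows": [{"fingers": 1.0, "x": -0.08, "y": -0.24, "z": 0, "turn": 0}, {"fingers": 1.0, "x": -0.1, "y": -0.22, "z": 0, "turn": 0}]}}

```text
clock: 4.57
position: [638.6, -13.7, 128.3]
ee_rot: [1.0, -0.0, 0.001, 0.0]
contact_force: [0.3, -2.5, 5.5]
gripper_width: 14.6
```

Emit:
{"api": "servo_tool", "payload": {"rows": [{"fingers": 1.0, "x": -0.1, "y": -0.23, "z": 0, "turn": 0}, {"fingers": 1.0, "x": -0.12, "y": -0.22, "z": 0, "turn": 0}]}}

```text
clock: 4.73
position: [636.6, -9.0, 128.3]
ee_rot: [1.0, -0.0, 0.001, 0.0]
contact_force: [1.1, -2.3, 5.2]
gripper_width: 14.1
```

Emit:
{"api": "servo_tool", "payload": {"rows": [{"fingers": 1.0, "x": -0.12, "y": -0.21, "z": 0, "turn": 0}, {"fingers": 1.0, "x": -0.14, "y": -0.21, "z": 0, "turn": 0}]}}

```text
clock: 4.9
position: [634.1, -4.8, 128.2]
ee_rot: [1.0, -0.0, 0.001, 0.0]
contact_force: [0.5, -1.2, 5.5]
gripper_width: 14.4
```

Emit:
{"api": "servo_tool", "payload": {"rows": [{"fingers": 1.0, "x": -0.15, "y": -0.19, "z": 0, "turn": 0}, {"fingers": 1.0, "x": -0.15, "y": -0.2, "z": 0, "turn": 0}]}}

```text
clock: 5.07
position: [631.2, -0.7, 128.2]
ee_rot: [1.0, -0.0, 0.002, 0.0]
contact_force: [1.6, -1.4, 5.9]
gripper_width: 13.7
```

```bash
python3 -c "
from plan import *
plan((592.8,-33),49.5,(630.3,-0.6),0.05,60)"
```

```text
0 th 0.763 x -0.17 y -0.18  cmd [628.6   1.2]
1 th 0.813 x -0.18 y -0.17  cmd [626.8   2.9]
2 th 0.863 x -0.18 y -0.17  cmd [625.    4.6]
3 th 0.913 x -0.19 y -0.16  cmd [623.1   6.2]
4 th 0.963 x -0.20 y -0.14  cmd [621.1   7.6]
5 th 1.013 x -0.21 y -0.14  cmd [619.   9.]
6 th 1.063 x -0.21 y -0.12  cmd [616.9  10.2]
7 th 1.113 x -0.22 y -0.12  cmd [614.7  11.4]
8 th 1.163 x -0.22 y -0.10  cmd [612.5  12.4]
9 th 1.213 x -0.23 y -0.10  cmd [610.2  13.4]
10 th 1.263 x -0.24 y -0.08  cmd [607.8  14.2]
11 th 1.313 x -0.24 y -0.07  cmd [605.4  14.9]
12 th 1.363 x -0.24 y -0.05  cmd [603.   15.4]
13 th 1.413 x -0.24 y -0.05  cmd [600.6  15.9]
14 th 1.463 x -0.25 y -0.03  cmd [598.1  16.2]
15 th 1.513 x -0.24 y -0.02  cmd [595.7  16.4]
16 th 1.563 x -0.25 y -0.01  cmd [593.2  16.5]
17 th 1.613 x -0.25 y 0.00  cmd [590.7  16.5]
18 th 1.663 x -0.24 y 0.02  cmd [588.3  16.3]
19 th 1.713 x -0.25 y 0.03  cmd [585.8  16. ]
20 th 1.763 x -0.24 y 0.04  cmd [583.4  15.6]
21 th 1.813 x -0.25 y 0.05  cmd [580.9  15.1]
22 th 1.863 x -0.23 y 0.07  cmd [578.6  14.4]
23 th 1.913 x -0.24 y 0.08  cmd [576.
[... 950 characters left out ...]
.24  cmd [544.1 -24.2]
45 th 3.013 x -0.04 y 0.24  cmd [543.7 -26.6]
46 th 3.063 x -0.02 y 0.25  cmd [543.5 -29.1]
47 th 3.113 x -0.02 y 0.25  cmd [543.3 -31.6]
48 th 3.163 x 0.00 y 0.24  cmd [543.3 -34. ]
49 th 3.213 x 0.01 y 0.25  cmd [543.4 -36.5]
50 th 3.263 x 0.03 y 0.25  cmd [543.7 -39. ]
51 th 3.313 x 0.03 y 0.24  cmd [544.  -41.4]
52 th 3.363 x 0.05 y 0.24  cmd [544.5 -43.8]
53 th 3.413 x 0.06 y 0.24  cmd [545.1 -46.2]
54 th 3.463 x 0.07 y 0.24  cmd [545.8 -48.6]
55 th 3.513 x 0.09 y 0.23  cmd [546.7 -50.9]
56 th 3.563 x 0.09 y 0.23  cmd [547.6 -53.2]
57 th 3.613 x 0.11 y 0.23  cmd [548.7 -55.5]
58 th 3.663 x 0.12 y 0.21  cmd [549.9 -57.6]
59 th 3.713 x 0.13 y 0.22  cmd [551.2 -59.8]
```

Emit:
{"api": "servo_tool", "payload": {"rows": [{"fingers": 1.0, "x": -0.17, "y": -0.18, "z": 0, "turn": 0}, {"fingers": 1.0, "x": -0.18, "y": -0.17, "z": 0, "turn": 0}]}}

```text
clock: 5.23
position: [627.9, 3.0, 128.2]
ee_rot: [1.0, -0.0, 0.002, -0.0]
contact_force: [1.3, -0.7, 5.8]
gripper_width: 14.2
```

Emit:
{"api": "servo_tool", "payload": {"rows": [{"fingers": 1.0, "x": -0.18, "y": -0.17, "z": 0, "turn": 0}, {"fingers": 1.0, "x": -0.19, "y": -0.16, "z": 0, "turn": 0}]}}

```text
clock: 5.4
position: [624.2, 6.5, 128.3]
ee_rot: [1.0, 0.0, 0.002, -0.0]
contact_force: [1.9, -0.7, 5.2]
gripper_width: 14.1
```

Emit:
{"api": "servo_tool", "payload": {"rows": [{"fingers": 1.0, "x": -0.2, "y": -0.14, "z": 0, "turn": 0}, {"fingers": 1.0, "x": -0.21, "y": -0.14, "z": 0, "turn": 0}]}}

```text
clock: 5.57
position: [620.2, 9.4, 128.2]
ee_rot: [1.0, 0.0, 0.002, -0.0]
contact_force: [2.8, 0.0, 5.3]
gripper_width: 14.2
```

Emit:
{"api": "servo_tool", "payload": {"rows": [{"fingers": 1.0, "x": -0.21, "y": -0.12, "z": 0, "turn": 0}, {"fingers": 1.0, "x": -0.22, "y": -0.12, "z": 0, "turn": 0}]}}

```text
clock: 5.73
position: [616.8, 11.6, 128.2]
ee_rot: [1.0, 0.0, 0.003, -0.0]
contact_force: [6.7, -2.6, 2.6]
gripper_width: 14.4
```

Emit:
{"api": "servo_tool", "payload": {"rows": [{"fingers": 1.0, "x": -0.22, "y": -0.1, "z": 0, "turn": 0}, {"fingers": 1.0, "x": -0.23, "y": -0.1, "z": 0, "turn": 0}]}}

```text
clock: 5.9
position: [613.4, 13.4, 128.3]
ee_rot: [1.0, 0.0, 0.004, -0.0]
contact_force: [9.4, -3.0, 1.0]
gripper_width: 14.2
```

Emit:
{"api": "servo_tool", "payload": {"rows": [{"fingers": 1.0, "x": -0.24, "y": -0.08, "z": 0, "turn": 0}]}}

```text
clock: 5.98
position: [611.3, 14.3, 128.3]
ee_rot: [1.0, 0.0, 0.005, -0.0]
contact_force: [10.5, -1.8, 0.3]
gripper_width: 14.1
```

Emit:
{"api": "servo_tool", "payload": {"rows": [{"fingers": 1.0, "x": -0.24, "y": -0.07, "z": 0, "turn": 0}]}}

```text
clock: 6.07
position: [609.1, 15.2, 128.3]
ee_rot: [1.0, 0.0, 0.005, -0.0]
contact_force: [9.9, -1.4, 0.1]
gripper_width: 14.1
```

Emit:
{"api": "servo_tool", "payload": {"rows": [{"fingers": 1.0, "x": -0.24, "y": -0.05, "z": 0, "turn": 0}]}}

```text
clock: 6.15
position: [606.8, 16.0, 128.3]
ee_rot: [1.0, 0.0, 0.005, -0.001]
contact_force: [9.3, -0.7, 1.5]
gripper_width: 14.2
```

Emit:
{"api": "servo_tool", "payload": {"rows": [{"fingers": 1.0, "x": -0.24, "y": -0.05, "z": 0, "turn": 0}]}}

```text
clock: 6.23
position: [604.1, 16.7, 128.2]
ee_rot: [1.0, 0.0, 0.005, -0.001]
contact_force: [7.4, 0.5, 2.5]
gripper_width: 14.3
```

Emit:
{"api": "servo_tool", "payload": {"rows": [{"fingers": 1.0, "x": -0.25, "y": -0.03, "z": 0, "turn": 0}]}}

```text
clock: 6.32
position: [601.1, 17.3, 128.2]
ee_rot: [1.0, 0.0, 0.004, -0.001]
contact_force: [5.9, 3.6, 3.0]
gripper_width: 14.3
```

Emit:
{"api": "servo_tool", "payload": {"rows": [{"fingers": 1.0, "x": -0.24, "y": -0.02, "z": 0, "turn": 0}]}}

```text
clock: 6.4
position: [597.8, 17.8, 128.2]
ee_rot: [1.0, 0.0, 0.003, -0.001]
contact_force: [2.3, 4.5, 6.9]
gripper_width: 14.1
```

Emit:
{"api": "servo_tool", "payload": {"rows": [{"fingers": 1.0, "x": -0.25, "y": -0.01, "z": 0, "turn": 0}]}}

```text
clock: 6.48
position: [594.2, 18.1, 128.2]
ee_rot: [1.0, -0.0, 0.002, -0.001]
contact_force: [-1.8, 5.9, 8.5]
gripper_width: 14.2
```

Emit:
{"api": "servo_tool", "payload": {"rows": [{"fingers": 1.0, "x": -0.25, "y": 0, "z": 0, "turn": 0}]}}

```text
clock: 6.57
position: [590.5, 18.1, 128.2]
ee_rot: [1.0, -0.0, 0.0, -0.001]
contact_force: [-4.1, 5.6, 10.3]
gripper_width: 14.4
```

```bash
python3 -c "
from plan import *
plan((592.2,-32),49.8,(590.7,16.5),0.05,12)"
```

```text
0 th 1.652 x -0.25 y -0.11  cmd [588.2  17.6]
1 th 1.702 x -0.25 y 0.02  cmd [585.7  17.4]
2 th 1.752 x -0.25 y 0.04  cmd [583.2  17. ]
3 th 1.802 x -0.24 y 0.05  cmd [580.8  16.5]
4 th 1.852 x -0.24 y 0.07  cmd [578.4  15.8]
5 th 1.902 x -0.24 y 0.07  cmd [576.   15.1]
6 th 1.952 x -0.23 y 0.09  cmd [573.7  14.2]
7 th 2.002 x -0.23 y 0.10  cmd [571.4  13.2]
8 th 2.052 x -0.22 y 0.10  cmd [569.2  12.2]
9 th 2.102 x -0.22 y 0.13  cmd [567.   10.9]
10 th 2.152 x -0.21 y 0.13  cmd [564.9   9.6]
11 th 2.202 x -0.21 y 0.14  cmd [562.8   8.2]
```

Emit:
{"api": "servo_tool", "payload": {"rows": [{"fingers": 1.0, "x": -0.25, "y": -0.1, "z": 0, "turn": 0}]}}

```text
clock: 6.65
position: [586.7, 18.0, 128.2]
ee_rot: [1.0, 0.0, -0.001, -0.0]
contact_force: [-4.9, -0.3, 11.1]
gripper_width: 14.3
```

Emit:
{"api": "servo_tool", "payload": {"rows": [{"fingers": 1.0, "x": -0.25, "y": 0.02, "z": 0, "turn": 0}]}}

```text
clock: 6.73
position: [583.8, 17.6, 128.1]
ee_rot: [1.0, -0.0, -0.001, 0.0]
contact_force: [-3.7, 1.0, 10.9]
gripper_width: 14.3
```

Emit:
{"api": "servo_tool", "payload": {"rows": [{"fingers": 1.0, "x": -0.25, "y": 0.04, "z": 0, "turn": 0}]}}

```text
clock: 6.82
position: [581.5, 17.1, 128.2]
ee_rot: [1.0, -0.0, -0.001, 0.0]
contact_force: [-3.5, 1.3, 9.5]
gripper_width: 14.4
```

Emit:
{"api": "servo_tool", "payload": {"rows": [{"fingers": 1.0, "x": -0.24, "y": 0.05, "z": 0, "turn": 0}]}}

```text
clock: 6.9
position: [579.5, 16.7, 128.2]
ee_rot: [1.0, -0.0, -0.001, -0.0]
contact_force: [-1.8, 0.7, 9.0]
gripper_width: 14.2
```

Emit:
{"api": "servo_tool", "payload": {"rows": [{"fingers": 1.0, "x": -0.24, "y": 0.06, "z": 0, "turn": 0}]}}

```text
clock: 6.98
position: [577.9, 16.2, 128.2]
ee_rot: [1.0, -0.0, 0.0, -0.0]
contact_force: [1.1, 1.2, 7.0]
gripper_width: 14.3
```

Emit:
{"api": "servo_tool", "payload": {"rows": [{"fingers": 1.0, "x": -0.24, "y": 0.07, "z": 0, "turn": 0}]}}

```text
clock: 7.07
position: [576.3, 15.7, 128.2]
ee_rot: [1.0, 0.0, 0.001, -0.001]
contact_force: [3.0, 1.3, 6.9]
gripper_width: 14.5
```

Emit:
{"api": "servo_tool", "payload": {"rows": [{"fingers": 1.0, "x": 0, "y": 0, "z": 0, "turn": 0}, {"fingers": 1.0, "x": 0, "y": 0, "z": 0, "turn": 0}]}}

```text
clock: 7.23
position: [575.8, 15.5, 128.2]
ee_rot: [1.0, -0.0, 0.001, -0.0]
contact_force: [0.2, 0.9, 8.5]
gripper_width: 14.3
```

Emit:
{"api": "servo_tool", "payload": {"rows": [{"fingers": 1.0, "x": -0.08, "y": 0.02, "z": 0, "turn": 0}, {"fingers": 1.0, "x": 0, "y": 0, "z": 0, "turn": 0}, {"fingers": 1.0, "x": 0, "y": 0, "z": 0, "turn": 0}, {"fingers": 1.0, "x": 0, "y": 0, "z": 0, "turn": 0}]}}

```text
clock: 7.57
position: [575.5, 15.5, 128.2]
ee_rot: [1.0, -0.0, 0.001, -0.0]
contact_force: [1.0, 1.4, 6.8]
gripper_width: 14.4
```

Emit:
{"api": "servo_tool", "payload": {"rows": [{"fingers": 2.0, "x": 0, "y": 0, "z": 0, "turn": 0}, {"fingers": 3.0, "x": 0, "y": 0, "z": 0, "turn": 0}, {"fingers": 4.0, "x": 0, "y": 0, "z": 0, "turn": 0}, {"fingers": 4.0, "x": 0, "y": 0, "z": 0, "turn": 0}, {"fingers": 4.0, "x": 0, "y": 0, "z": -1.0, "turn": 0}, {"fingers": 4.0, "x": 0, "y": 0, "z": -2.0, "turn": 0}, {"fingers": 4.0, "x": 0, "y": 0, "z": -2.0, "turn": 0}, {"fingers": 3.0, "x": -1.0, "y": 0, "z": -1.0, "turn": 0}]}}

```text
clock: 8.23
position: [567.2, 14.9, 190.1]
ee_rot: [1.0, -0.0, 0.002, -0.0]
contact_force: [0.3, -0.1, 0.6]
gripper_width: 30.6
```

Emit:
{"api": "servo_tool", "payload": {"rows": [{"fingers": 0, "x": -3.0, "y": 0.8, "z": -1.0, "turn": 0}, {"fingers": 0, "x": -2.4, "y": 0.8, "z": 0, "turn": 0}, {"fingers": 0, "x": 0, "y": 0, "z": 0, "turn": 0}, {"fingers": 0, "x": 0, "y": 0, "z": 0, "turn": 0}, {"fingers": 0, "x": 0, "y": 0, "z": 0, "turn": 0}, {"fingers": 0, "x": 0, "y": 0, "z": 0, "turn": 0}]}}

```text
clock: 8.73
position: [511.7, -0.9, 197.4]
ee_rot: [1.0, -0.0, 0.0, 0.0]
contact_force: [-1.3, -0.3, -0.0]
gripper_width: 0.0
```

Run:
```python
from h import *
import cv2
for n,(a,b,c,d) in dict(scene=(140,250,170,320),top=(130,230,190,340)).items():
    p,_=arm.get_image(n); cv2.imwrite(f"pics/{n}3.png",cv2.resize(p[a:b,c:d,::-1],None,fx=5,fy=5,interpolation=cv2.INTER_CUBIC))
```

```text
(no output)
```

View pics/scene3.png

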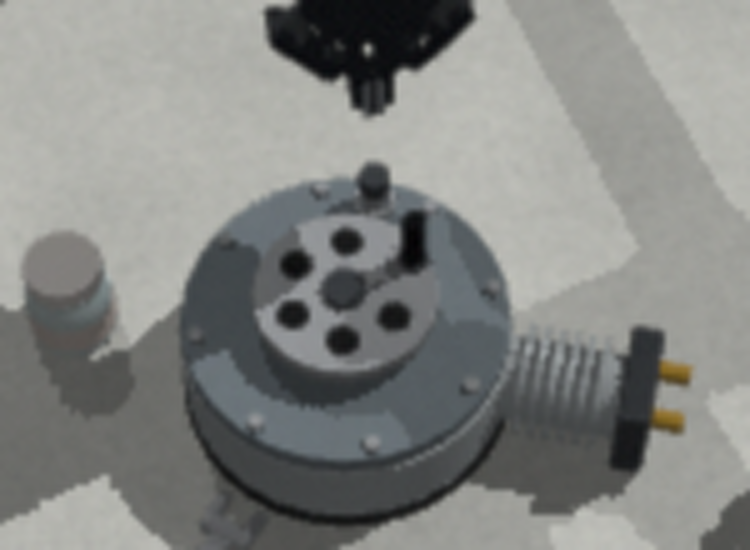

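View pics/top3.png

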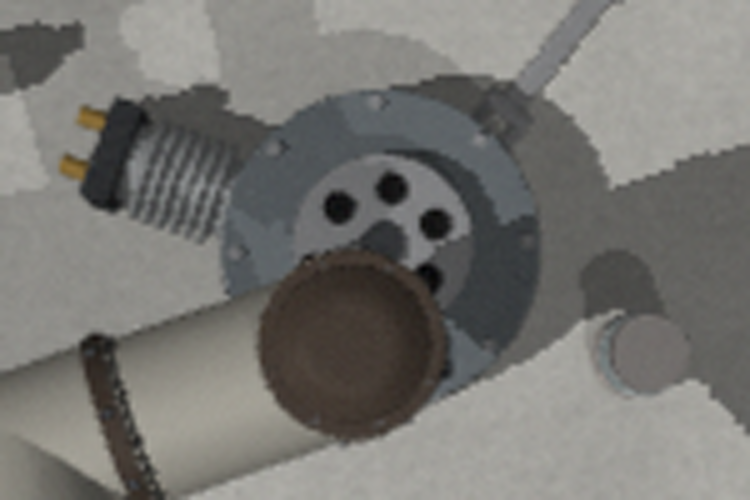

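Run:
```python
from h import *
r=lambda u,v,z:np.round(ray("scene",((u+.5)/5-.5+170,(v+.5)/5-.5+140),z),1)
print("peg",r(413,218,159),"hub",r(344,287,118),"pin",r(374,171,118),"fing",r(371,110,197))
s=arm.read_state();print(s['position'],s['contact_force'])
```

```text
peg [574.5  16.1 159. ] hub [592.5 -31.2 118. ] pin [506.9   1.6 118. ] fing [515.2  -0.8 197. ]
[511.54152065  -0.93569719 197.00146471] [ 0.88183136  0.20083233 -0.3197402 ]
```

Emit:
{"api": "servo_tool", "payload": {"rows": [{"fingers": 0, "x": -0.1, "y": -0.1, "z": 2.5, "turn": 0}, {"fingers": 0, "x": 0, "y": 0, "z": 2.5, "turn": 0}, {"fingers": 0, "x": 0, "y": 0, "z": 1.5, "turn": 0}, {"fingers": 0, "x": 0, "y": 0, "z": 0.8, "turn": 0}, {"fingers": 0, "x": 0, "y": 0, "z": 0, "turn": 0}, {"fingers": 0, "x": 0, "y": 0, "z": 0, "turn": 0}]}}

```text
clock: 9.33
position: [510.5, -0.1, 124.4]
ee_rot: [1.0, -0.0, -0.0, 0.0]
contact_force: [0.8, 0.5, -0.1]
gripper_width: 0.0
```

Run:
```python
from h import *
import cv2
p,_=arm.get_image("scene"); cv2.imwrite("pics/s4.png",cv2.resize(p[140:220,190:290,::-1],None,fx=7,fy=7,interpolation=cv2.INTER_CUBIC))
```

```text
(no output)
```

View pics/s4.png

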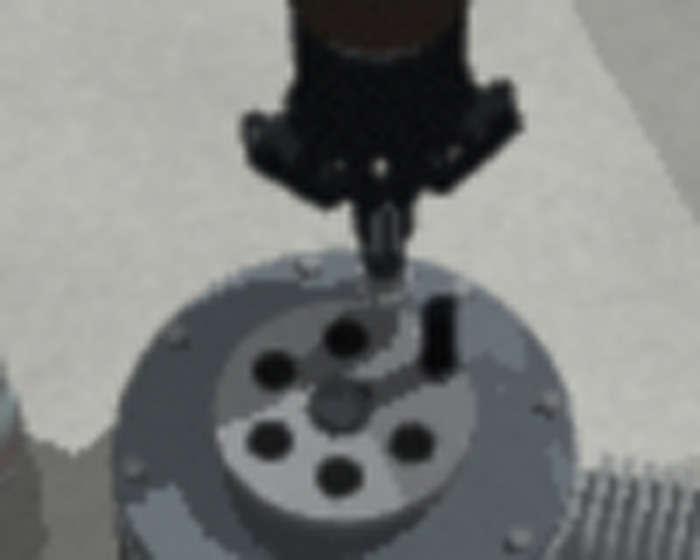

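The shut fingertips (385,280) stand just over the pin, and the peg is clear at (438,335). Now feel down.

Emit:
{"api": "servo_tool", "payload": {"rows": [{"fingers": 0, "x": 0, "y": 0, "z": 0.2, "turn": 0}, {"fingers": 0, "x": 0, "y": 0, "z": 0.2, "turn": 0}, {"fingers": 0, "x": 0, "y": 0, "z": 0.1, "turn": 0}]}}

```text
clock: 9.63
position: [510.2, -0.1, 119.8]
ee_rot: [1.0, -0.0, 0.001, -0.0]
contact_force: [0.6, -0.4, 0.0]
gripper_width: -0.1
```

Emit:
{"api": "servo_tool", "payload": {"rows": [{"fingers": 0, "x": 0, "y": 0, "z": 0.1, "turn": 0}, {"fingers": 0, "x": 0, "y": 0, "z": 0.1, "turn": 0}]}}

```text
clock: 9.8
position: [510.0, -0.1, 117.7]
ee_rot: [1.0, -0.0, 0.0, -0.0]
contact_force: [-2.0, 1.2, 3.0]
gripper_width: -0.1
```

Emit:
{"api": "servo_tool", "payload": {"rows": [{"fingers": 0, "x": 0, "y": 0, "z": 0.1, "turn": 0}, {"fingers": 0, "x": 0, "y": 0, "z": 0.1, "turn": 0}]}}

```text
clock: 9.97
position: [510.0, -0.1, 115.6]
ee_rot: [1.0, -0.0, 0.0, -0.0]
contact_force: [-0.4, -0.8, 2.8]
gripper_width: 0.4
```

Contact near 118, with about 3 N of friction. The disc would be felt at about 114.

Emit:
{"api": "servo_tool", "payload": {"rows": [{"fingers": 0, "x": 0, "y": 0, "z": 0.1, "turn": 0}]}}

```text
clock: 10.05
position: [510.0, -0.2, 114.5]
ee_rot: [1.0, -0.0, 0.0, -0.0]
contact_force: [-1.0, 0.0, 2.0]
gripper_width: 0.2
```

Emit:
{"api": "servo_tool", "payload": {"rows": [{"fingers": 0, "x": 0, "y": 0, "z": 0.1, "turn": 0}]}}

```text
clock: 10.13
position: [510.0, -0.1, 113.4]
ee_rot: [1.0, -0.0, 0.0, -0.0]
contact_force: [0.8, -0.0, 2.5]
gripper_width: -0.0
```

Emit:
{"api": "servo_tool", "payload": {"rows": [{"fingers": 0, "x": 0, "y": 0, "z": 0.1, "turn": 0}]}}

```text
clock: 10.22
position: [510.0, -0.1, 112.4]
ee_rot: [1.0, -0.0, 0.0, -0.0]
contact_force: [-0.9, 0.4, 1.8]
gripper_width: 0.0
```

Past 4 mm with no rise: in the slot. Carry on.

Emit:
{"api": "servo_tool", "payload": {"rows": [{"fingers": 0, "x": 0, "y": 0, "z": 0.1, "turn": 0}, {"fingers": 0, "x": 0, "y": 0, "z": 0.1, "turn": 0}]}}

```text
clock: 10.38
position: [510.0, -0.1, 110.3]
ee_rot: [1.0, -0.0, 0.0, -0.0]
contact_force: [-0.5, 0.6, 2.4]
gripper_width: -0.2
```

Emit:
{"api": "servo_tool", "payload": {"rows": [{"fingers": 0, "x": 0, "y": 0, "z": 0.1, "turn": 0}, {"fingers": 0, "x": 0, "y": 0, "z": 0.1, "turn": 0}]}}

```text
clock: 10.55
position: [510.0, -0.1, 108.3]
ee_rot: [1.0, -0.0, 0.0, -0.0]
contact_force: [-0.5, 0.1, 2.6]
gripper_width: 0.3
```

Emit:
{"api": "servo_tool", "payload": {"rows": [{"fingers": 0, "x": 0, "y": 0, "z": 0.1, "turn": 0}, {"fingers": 0, "x": 0, "y": 0, "z": 0.1, "turn": 0}]}}

```text
clock: 10.72
position: [510.0, -0.1, 106.3]
ee_rot: [1.0, -0.0, 0.0, -0.0]
contact_force: [-0.3, 0.2, 3.5]
gripper_width: -0.2
```

Emit:
{"api": "servo_tool", "payload": {"rows": [{"fingers": 0, "x": 0, "y": 0, "z": 0.1, "turn": 0}]}}

```text
clock: 10.8
position: [510.0, -0.1, 105.2]
ee_rot: [1.0, -0.0, 0.0, -0.0]
contact_force: [-0.1, -0.3, 2.9]
gripper_width: 0.1
```

Emit:
{"api": "servo_tool", "payload": {"rows": [{"fingers": 0, "x": 0, "y": 0, "z": 0.1, "turn": 0}]}}

```text
clock: 10.88
position: [510.0, -0.1, 104.3]
ee_rot: [1.0, -0.0, 0.0, -0.0]
contact_force: [0.5, 0.8, 2.1]
gripper_width: -0.3
```

Emit:
{"api": "servo_tool", "payload": {"rows": [{"fingers": 0, "x": 0, "y": 0, "z": 0.05, "turn": 0}, {"fingers": 0, "x": 0, "y": 0, "z": 0, "turn": 0}]}}

```text
clock: 11.05
position: [510.0, -0.1, 104.1]
ee_rot: [1.0, -0.0, 0.0, 0.0]
contact_force: [-0.6, 0.8, 4.0]
gripper_width: -0.1
```

Emit:
{"api": "servo_tool", "payload": {"rows": [{"fingers": 0, "x": 0, "y": 0, "z": 0.05, "turn": 0}, {"fingers": 0, "x": 0, "y": 0, "z": 0, "turn": 0}]}}

```text
clock: 11.22
position: [510.0, -0.1, 104.1]
ee_rot: [1.0, -0.0, 0.0, 0.0]
contact_force: [-2.1, 0.6, 7.1]
gripper_width: -0.1
```

Emit:
{"api": "servo_tool", "payload": {"rows": [{"fingers": 0, "x": 0, "y": 0, "z": -1.0, "turn": 0}, {"fingers": 0, "x": 0, "y": 0, "z": -3.0, "turn": 0}, {"fingers": 0, "x": 0, "y": 0, "z": -3.5, "turn": 0}, {"fingers": 0, "x": 0, "y": 0, "z": -3.5, "turn": 0}, {"fingers": 0, "x": -3.0, "y": 0, "z": -1.0, "turn": 0}, {"fingers": 0, "x": -3.0, "y": 0, "z": 0, "turn": 0}, {"fingers": 0, "x": 0, "y": 0, "z": 0, "turn": 0}, {"fingers": 0, "x": 0, "y": 0, "z": 0, "turn": 0}, {"fingers": 0, "x": 0, "y": 0, "z": 0, "turn": 0}]}}

```text
clock: 11.97
position: [450.1, -0.1, 223.5]
ee_rot: [1.0, -0.0, 0.0, -0.0]
contact_force: [0.1, -0.3, -1.1]
gripper_width: -0.1
```

Run:
```python
from h import *
import cv2
p,d=arm.get_image("scene"); cv2.imwrite("pics/s5.png",cv2.resize(p[140:240,180:310,::-1],None,fx=6,fy=6,interpolation=cv2.INTER_CUBIC))
```

View pics/s5.png

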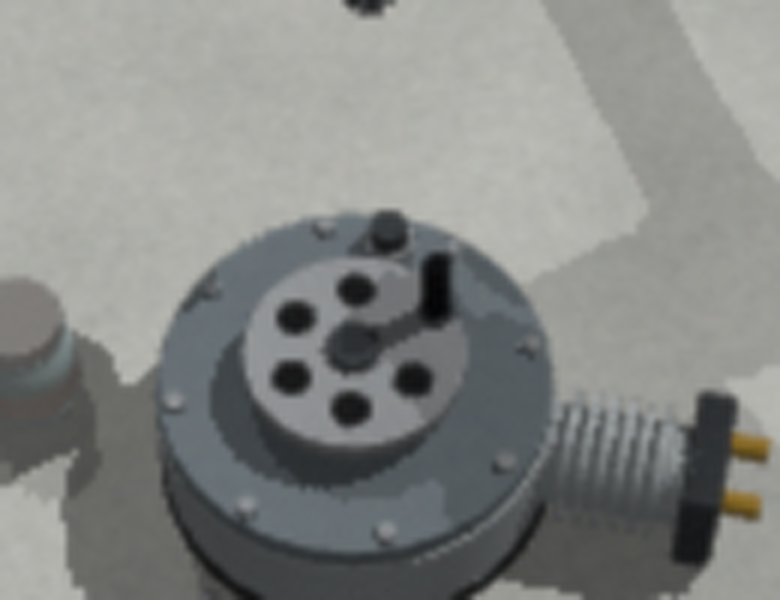

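The pin head at (388,230) now sits low on the cover. The peg at (436,260) has not moved, and the gripper is well clear.

```bash
python3 -c "
from bench import arm
print(arm.job_done())"
```

```text
the job is handed in; nothing more can be done
None
```

The lock pin is fully home in its slot, the flywheel stands just past the compression peak, and I have handed the job in. No verdict was reported.

- **Turning:** I led the crank peg counter-clockwise. Resistance rose to about 10 N at the peg, then turned into a push that died away near 0.45 rad past dead centre. I let go there, at about 2.27 rad on the flywheel joint. A picture after release showed the peg had stayed put.
- **Locking:** The pin went down under about 3 N, passed the 4 mm mark with no rise in force, and stopped after 14 mm. The last reading against the stop was about 7 N, well under the 35 N limit.
- **Last check:** The final picture shows the pin head low on the cover, the peg unmoved and the gripper clear. The clock was about 12 s. No bystander was touched as far as the forces and pictures show, but I did not measure their positions again.
- **One disagreement:** One later camera estimate put the pin about 4 mm from the others. I used the others, and contact came where they predicted.

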